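# Index the colour carousel and load the blue fish blank

### The job

Turn the carousel wheel, dragging its rubber face round with a light fingertip press, until the blue sector fills the window of the white guard with the white dot at the window's middle, and take your hand off. Then pick up the blue fish blank by its sprue and set it gently down flat through the window onto the wheel, without shifting the sector out of place. Never push hard on the wheel, as its spring mounting is delicate (keep below 16 N), and leave the white and the orange blank where they lie.

Things in the scene. Friction and masses are not known exactly. Their poses are not given: they have to be found in the camera images.
- carousel: Fixed carousel frame: grey base 260 x 260 mm. Origin: centre of its underside, on the wheel's upright axis; x points from the axis to the window, z up. A white guard plate covers frame x 14 to 130 mm, y -130 to 130 mm, underside z = 80, top z = 86 mm, on walls at its sides and far end; at x below 14 mm the wheel lies bare to a hand from above.
- window (a point): Middle of the window in the guard plate, at the guard's top face (86 mm above the table), 74 mm from the wheel axis along the frame's x. The opening has a thin black rim and measures 48 mm (frame x, 50 to 98 mm) by 58 mm (frame y); two red ticks on the guard point at its middle.
- turntable: The horizontal wheel with all it carries; turns either way without stops about the upright axis through its origin (37 mm above the table) and stays where left. Its face, radius 108 mm, has five 72-degree colours: blue, white, yellow, grey, orange, counter-clockwise from above; x points along the middle of blue. Bearing friction 0.16 N m. More than 16 N on the wheel from anything is too hard.
- drag (a point): Fixed point over the middle of the bare half, 78 mm from the axis, opposite the window: a good place to press and drag in an arc. The face's true height is adjustable and NOT measured: its top is 56 to 70 mm above the table; find it by touch. It gives on a spring, 6 N per mm, 6 mm travel. Dragging here takes 2.1 N sideways: press shut fingertips with about 7 to 11 N; less may slip.
- mark (a point): The white dot (7 mm across) in the middle of the wheel's blue sector, 74 mm from the axis; turns with the wheel. Its x and y are those of the dot; its z is a nominal 58 mm and does not show the face's true height.
- fish_blue: The blank to load, blue with white specks: a flat moulded plastic fish, 44 mm long (x: head at +x, tail at -x), 23 mm wide (y), 10 mm thick, with an upright square sprue 10 x 10 mm standing on its middle from 10 to 58 mm above its underside. Origin: centre of its underside; z up; x along the fish. It lies flat on the table, loose, about 30 g.
- fish_white: Not to be moved, white with grey specks: a flat moulded plastic fish, 44 mm long (x: head at +x, tail at -x), 23 mm wide (y), 10 mm thick, with an upright square sprue 10 x 10 mm standing on its middle from 10 to 58 mm above its underside. Origin: centre of its underside; z up; x along the fish. It lies flat on the table, loose, about 30 g.
- fish_orange: Not to be moved, orange with white specks: a flat moulded plastic fish, 44 mm long (x: head at +x, tail at -x), 23 mm wide (y), 10 mm thick, with an upright square sprue 10 x 10 mm standing on its middle from 10 to 58 mm above its underside. Origin: centre of its underside; z up; x along the fish. It lies flat on the table, loose, about 30 g.
Things that resemble listed ones, but are neither listed nor needed, are in the scene too. There is more than one size of the fish_blue; the job needs the smallest.

How it is judged:
By the outcome, as a careful person would: the job done as asked, in the order asked, and still so for the second after the job is handed in, with the robot touching nothing.
It also fails if it takes over 72 s, if anything falls off the work surface, if the arm or the gripper's body presses on something with over 40 N, if the wrist force passes 120 N, or if a joint passes its speed limit or range.

### The arm

A 6-joint arm with a two-finger parallel gripper is mounted at the origin on the work surface. World frame = base frame: x ahead of the robot, y to its left, z up, the work surface at z = 0. Lengths are in m, angles in rad, forces in N, time in s.
With the tool pointing down it reaches from about 0.35 to 0.975 m from the base axis. Payload 4.9 kg.
Tool frame: the origin (TCP) lies at the very end of the fingers, on their centre line; the grasp point (between the pads) lies 19 mm behind it; z points along the fingers, y is the line along which they close (so a half turn about z gives the same grasp; the last joint's range is limited). The gripper opens to 85 mm and grips with 20 to 120 N. Pads are 22 mm wide; open, the fingers measure 114 mm over their backs; the gripper's body (76 mm by 85 mm) begins 54 mm behind the grasp point. The pads swing forward as they close: fully open they stand 13 mm farther back than shut.
Start: joints at [-1.232, 0.053, 1.613, -0, 1.476, -0.119], TCP at [0.276, -0.561, 0.231] pointing down, gripper open.
Joint ranges: [-3.01, 3.01], [-1.01, 2.22], [0.06, 2.58], [-1.02, 4.17], [0.09, 2.62], [-3.14, 3.14]. Speed limits (rad/s): [2.57, 2.57, 3.14, 3.14, 3.14, 3.14].

### API

Orientations are given as a unit quaternion [w, x, y, z].
In Python, from plant import manip gives the robot as it stands.
- The arm moves only by the tool move_arm, never from a script. Its argument "plan" is a list that holds one entry, the list of rows, each a list of 7 numbers: the shift along the tool's x, y, z as a fraction of full scale, then the turn, a rotation vector about the tool's x, y, z as a fraction of full scale, then the closure, from 0 (fully open) to 1 (shut). In form: [[[dx, dy, dz, wx, wy, wz, fingers], ...]]. A call has exactly 10 rows; each row shifts and turns the commanded pose from where the row before left it, along the tool's axes as they then stand; what a row does not reach is not made up. Full scale, the value 1, is 0.12 m for a shift and 0.15 rad for a turn. A row lasts 1/8 s, in which the tool goes at most 62.5 mm and 10.7 degrees, less where a joint would pass 70% of its speed; a pose out of reach is approached as far as the arm can. A call with a number of a shift or a turn outside -1 to 1 is refused whole. A call with a gripper value outside its range is refused whole. The fingers move at their own pace and stop on an object; the grip force is fixed at half the most. Time passes only in rows, so rows that do not move let the fingers close, or fill a call up. It gives the time, the measured TCP pose, the force, the opening and the grip force at its end, in the units of the state.
- manip.state(): the state, without advancing time (a new reading comes with each control period).
- manip.grab_frame(name): name is "side" or "top" or "wrist"; returns a dict with "pixels" (400x640x3 uint8, blue, green, red), "depth" (400x640 float32, m along the optical axis (not along the pixel's ray), 0 where there is no reading), "vfov" (degrees; the focal length in pixels is half the picture's height over the tangent of half this angle, whatever the lens; pixels are square), "cx", "cy" (the principal point, pixels), "dist_coeffs" ([k1, k2, p1, p2, k3] as OpenCV has them; the pictures are not rectified), "view" (4x4, takes a point from world to camera coordinates). Camera axes: x right, y down, z forward; pixel columns grow to the right and rows downward; lengths in m; the calibration is good to about 2 mm. A picture is of the moment at which its call begins.
- manip.job_done(): hands the job in; it is judged then, once.
The state is a dict: "time": time; "joint_pos": joint angles; "joint_vel": joint speeds; "joint_efforts": joint torques, N m; "tool_pos": TCP position; "tool_rot": TCP orientation; "contact_force": force on the tool from outside, world axes, zero at the start; "ft_torque": the same for the moment, N m; "gripper_width": opening from 0.0 (shut) to 1.0 (fully open); "grasp_force": force on a finger pad.
Only numpy, scipy, OpenCV 4.12 (cv2) and the standard library are available. Lean on these libraries where they do the work, as an engineer would, in place of code of your own. Each camera call takes 0.05 s, during which the arm holds its last target. There are 200 camera calls.

## Working session

There is one attempt and no reset: what is moved stays moved. The work goes in short steps, Python scripts to look and compute and a tool call to move; the robot and the scene stay as the last step left them, time stands still between calls to the robot, and variables do not carry over. Pictures are saved under pics/ and viewed, at most 12 in all, crops included, and the job is handed in when it is done.

Besides the shell and the picture viewer there is one more tool, called after ">>>" as name(argument=value, ...), one argument or row to a line, values as JSON. move_arm: Moves the arm, as the interface text tells. Its arguments: {"type":"object","properties":{"plan":{"type":"array"}},"required":["plan"]}

```bash
mkdir -p pics; cat > h.py <<'E'
import numpy as np, cv2
from plant import manip
def K(f):
    fl=200/np.tan(np.radians(f["vfov"])/2); return np.array([[fl,0,f["cx"]],[0,fl,f["cy"]],[0,0,1]])
def ray(f,uv):
    uv=np.array(uv,float).reshape(-1,1,2)
    n=cv2.undistortPoints(uv,K(f),np.array(f["dist_coeffs"],float)).reshape(-1,2)
    V=np.array(f["view"]); R,t=V[:3,:3],V[:3,3]
    return -R.T@t, np.c_[n,np.ones(len(n))]@R
def onz(f,uv,z):
    c,d=ray(f,uv); return c+d*((z-c[2])/d[:,2])[:,None]
def proj(f,P):
    V=np.array(f["view"]); p,_=cv2.projectPoints(np.array(P,float).reshape(-1,1,3),cv2.Rodrigues(V[:3,:3])[0],V[:3,3],K(f),np.array(f["dist_coeffs"],float)); return p.reshape(-1,2)
E
python3 - <<'E'
from h import *
import pickle
print(manip.state())
for n in("top","side","wrist"):
    f=manip.grab_frame(n); pickle.dump(f,open(n+".pkl","wb")); cv2.imwrite(f"pics/{n}0.png",f["pixels"])
    print(n,f["vfov"],f["dist_coeffs"],np.round(f["view"],3).tolist())
E
```

```text
{'time': 0.0, 'joint_pos': array([-1.23201760e+00,  5.33560338e-02,  1.61430276e+00, -1.37451695e-05,
        1.47602609e+00, -1.18972251e-01]), 'joint_vel': array([-0.00030863,  0.00023842, -0.00074625,  0.00102644, -0.00112097,
       -0.00104438]), 'joint_efforts': array([ 8.99752176e-04, -3.93669105e+01, -3.70182252e+01, -2.25195248e-05,
        7.08070263e-03, -2.17411156e-06]), 'tool_pos': array([ 0.27600744, -0.56004657,  0.23005831]), 'tool_rot': array([-1.03905646e-03,  9.73921461e-01,  2.26882997e-01, -1.21540266e-04]), 'contact_force': array([ 0.36332271, -0.16767647,  0.50436816]), 'ft_torque': array([ 0.013874  , -0.01214823, -0.00749809]), 'grasp_force': 0.0, 'gripper_width': 0.9980375665234746}
top 45.23276354849041 [0.02513788 0.         0.         0.         0.        ] [[-0.003, -1.0, -0.005, -0.04], [-0.983, 0.004, -0.181, 0.545], [0.181, 0.004, -0.983, 1.243], [0.0, 0.0, 0.0, 1.0]]
side 48.181966207557956 [0.01396282 0.         0.         0.         0.        ] [[-1.0, -0.009, -0.006, 0.542], [-0.003, 0.743, -0.669, 0.063], [0.01, -0.669, -0.743, 1.011], [0.0, 0.0, 0.0, 1.0]]
wrist 59.419992603959 [-0.03453644  0.          0.          0.          0.        ] [[0.442, -0.897, -0.002, -0.623], [-0.865, -0.427, 0.265, -0.036], [-0.239, -0.115, -0.964, 0.378], [0.0, 0.0, 0.0, 1.0]]
```

View pics/top0.png

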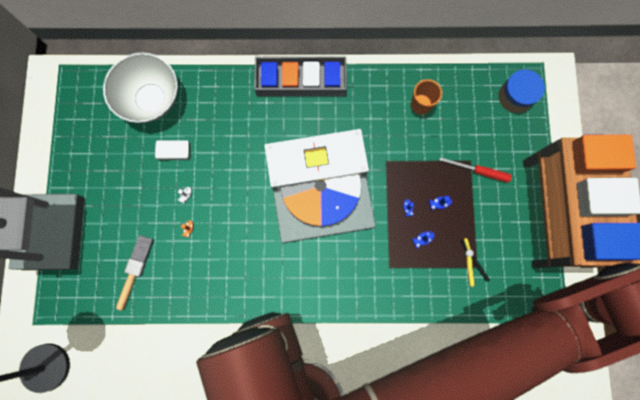

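View pics/side0.png

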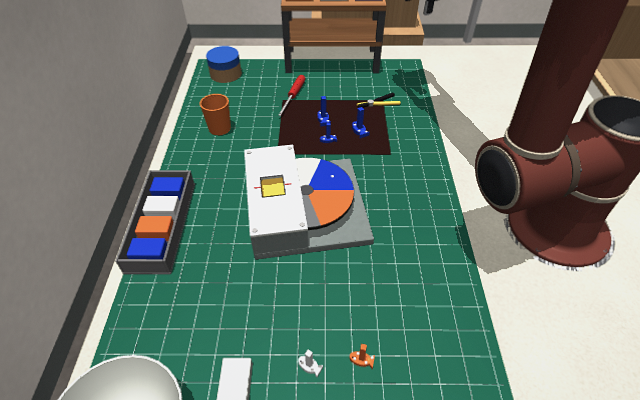

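Top view: the guard has its window at (316,157) showing yellow, and the white dot is at (337,208). The blue blanks are at (409,207), (441,202) and (424,239). The white one is at (184,194) and the orange at (187,229). Next I'll measure the blanks' sizes and the carousel.

```bash
python3 - <<'E'
from h import *
import pickle
for n in("top","side"):
    f=pickle.load(open(n+".pkl","rb")); im=f["pixels"]; hsv=cv2.cvtColor(im,cv2.COLOR_BGR2HSV); d=f["depth"]
    vv,uu=np.mgrid[:400,:640]; uv=np.c_[uu.ravel(),vv.ravel()]
    c,r=ray(f,uv); P=(c+r*d.reshape(-1,1)).reshape(400,640,3)
    blue=((hsv[...,0]>105)&(hsv[...,0]<130)&(hsv[...,1]>150)&(hsv[...,2]>60)).astype(np.uint8)
    m=cv2.morphologyEx(blue,cv2.MORPH_CLOSE,np.ones((3,3)))
    k,l,s,ce=cv2.connectedComponentsWithStats(m)
    for i in range(1,k):
        if 25<s[i,4]<2500:
            q=P[l==i]; lo=q[(q[:,2]<.02)]; hi=q[q[:,2]>q[:,2].max()-.01]
            print(n,ce[i].round(1),s[i].tolist(),"zmax",q[:,2].max().round(4),"hi",hi.mean(0).round(4))
            if len(lo)>10:
                (a,b),(w,h),an=cv2.minAreaRect(lo[:,:2].astype(np.float32)*1000); print("   foot",round(a,1),round(b,1),round(w,1),round(h,1),round(an,1))
    if n=="top":
        # guard: points near z=.086
        g=((abs(P[...,2]-.086)<.012)&(im.min(2)>140)&(uu>240)&(uu<400)&(vv>110)&(vv<215)).astype(np.uint8)
        cs,_=cv2.findContours(g,cv2.RETR_CCOMP,cv2.CHAIN_APPROX_NONE); 
        for cc in cs:
            if cv2.contourArea(cc)>150:
                w=onz(f,cc.reshape(-1,2),.086)[:,:2]*1000
                print("guard",cv2.contourArea(cc),cv2.minAreaRect(w.astype(np.float32)))
        # dot
        w=((hsv[...,1]<110)&(hsv[...,2]>130)&(uu>328)&(uu<346)&(vv>200)&(vv<216)); p=np.argwhere(w)[:,::-1].mean(0); print("dot",p,w.sum(),onz(f,p,.062))
        for q in [(300,205),(340,200),(330,215)]: print("wheel z",P[q[1],q[0]])
        print("guard z",P[150,290],P[150,345],"table",P[250,300])
    x=cv2.resize(im[185:260,385:485] if n=="top" else im[85:150,290:390],None,fx=6,fy=6,interpolation=cv2.INTER_CUBIC)
    cv2.imwrite(f"pics/crop_{n}.png",x)
E
```

```text
top [332.  73.] [324, 61, 17, 26, 379] zmax 1.321 hi [ 0.3112 -0.0475  1.321 ]
top [268.7  73.9] [261, 62, 17, 25, 390] zmax 1.321 hi [ 0.3112 -0.0475  1.321 ]
top [524.5  87.5] [506, 70, 38, 36, 1080] zmax 1.321 hi [ 0.3112 -0.0475  1.321 ]
top [335.7 206.3] [322, 189, 36, 37, 894] zmax 1.321 hi [ 0.3112 -0.0475  1.321 ]
top [440.8 201.8] [429, 196, 23, 13, 174] zmax 1.321 hi [ 0.3112 -0.0475  1.321 ]
   foot 527.6 -387.0 30.2 64.9 2.6
top [408.  206.7] [403, 200, 11, 16, 113] zmax 0.0639 hi [ 0.5159 -0.2953  0.0578]
   foot 514.7 -299.3 41.5 29.6 6.0
top [612.4 241.2] [583, 223, 57, 37, 1940] zmax 1.321 hi [ 0.3112 -0.0475  1.321 ]
top [423.8 238.1] [412, 232, 22, 14, 176] zmax 0.0802 hi [ 0.4273 -0.3342  0.0756]
   foot 429.2 -336.5 30.8 61.8 32.4
guard 4059.0 ((637.8233642578125, -43.020355224609375), (118.1090316772461, 259.54095458984375), 9.227091789245605)
guard 419.5 ((639.743896484375, -42.73569107055664), (54.43596649169922, 62.598106384277344), 9.244768142700195)
dot [337. 207.] 9 [[ 0.507475   -0.09872014  0.062     ]]
wheel z [ 0.51335035 -0.00051836  0.06124313]
wheel z [ 0.52627254 -0.10690595  0.06203384]
wheel z [ 0.48659749 -0.08005672  0.05872805]
guard z [0.65815482 0.02567427 0.08417684] [ 0.6577816  -0.12087964  0.08316383] table [0.39835441 0.00137088 0.00097417]
side [222.4  57.8] [207, 47, 32, 23, 615] zmax 0.7968 hi [0.5319 0.6341 0.7968]
side [325.  122.1] [317, 96, 20, 47, 380] zmax 0.0772 hi [ 0.5294 -0.3843  0.0737]
   foot 519.6 -354.3 45.2 141.4 4.6
side [359.6 123.8] [352, 107, 18, 31, 269] zmax 0.0776 hi [ 0.4303 -0.3345  0.0737]
   foot 432.4 -371.2 39.4 135.2 9.4
side [330.  177.4] [309, 159, 45, 31, 921] zmax 0.7968 hi [0.5319 0.6341 0.7968]
side [166.8 186.2] [149, 177, 35, 23, 608] zmax 0.7968 hi [0.5319 0.6341 0.7968]
side [146.5 248.1] [127, 238, 40, 21, 762] zmax 0.7968 hi [0.5319 0.6341 0.7968]
```

View pics/crop_top.png

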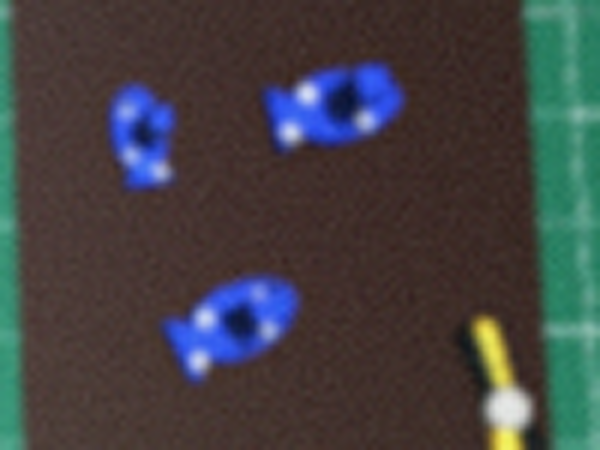

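Three blue candidates: (409,207) with a foot of about 42 mm and a 58 mm sprue, (441,202) at about 65 mm, and (424,239) at about 62 mm. The crop confirms (409,207) is clearly the smallest, which fits the 44 mm fish_blue.

The window and guard centres both put the axis at (566.7, -54.6) mm with yaw 9.2°. The dot's radius comes out at 73.8 mm, as it should be, at world angle -143.3°, so the wheel must turn about +152.5°. I'll make two drag strokes of about 76° each.

>>> move_arm(
  plan=[
    [[0, 0, 0, 0, 0, 1, 1], [0, 0, 0, 0, 0, 0.98, 1], [0.24, -0.395, 0, 0, 0, 0, 1], [0.24, -0.395, 0, 0, 0, 0, 1], [0.24, -0.395, 0, 0, 0, 0, 1], [0.24, -0.395, 0, 0, 0, 0, 1], [0.24, -0.395, 0, 0, 0, 0, 1], [0.24, -0.395, 0, 0, 0, 0, 1], [0.24, -0.395, 0, 0, 0, 0, 1], [0.24, -0.395, 0, 0, 0, 0, 1]],
  ],
)

```text
time: 1.4
tool_pos: [0.4432, -0.1476, 0.2312]
tool_rot: [0.0, 0.997, 0.08, 0.0]
contact_force: [0.2, 0.3, 0.0]
gripper_width: 0.004
grasp_force: 0.0
```

```bash
cat >> h.py <<'E'
AX=np.array([.5667,-.0546]); YAW=np.radians(9.23)
from scipy.spatial.transform import Rotation as Ro
def pose():
    s=manip.state(); q=s["tool_rot"]; R=Ro.from_quat([q[1],q[2],q[3],q[0]]).as_matrix(); return s,np.array(s["tool_pos"]),R
def go(t,yaw=None):
    "shift to world target in tool axes (units of 0.12 m), turn needed in units of .15"
    s,p,R=pose(); y0=np.arctan2(R[1,0],R[0,0]); print("t",s["time"],"pos",p.round(4),"yaw",np.degrees(y0).round(2),"tilt",R[:,2].round(4),"F",np.round(s["contact_force"],2))
    if yaw is not None:
        y=(yaw-y0+np.pi/2)%np.pi-np.pi/2; print("wz units total",-y/.15); R=Ro.from_rotvec([0,0,y]).as_matrix()@R
    print("shift units total",(R.T@(np.array(t)-p)/.12).round(3))
def fr(x,y): return AX+np.array([x*np.cos(YAW)-y*np.sin(YAW),x*np.sin(YAW)+y*np.cos(YAW)])
E
python3 - <<'E'
from h import *
import pickle
go([*fr(-.0615,.048),.085],YAW)
# triangulate dot
A=[];b=[]
for n,box in(("top",(328,346,200,216)),("side",(325,340,168,182))):
    f=pickle.load(open(n+".pkl","rb")); im=f["pixels"]; x0,x1,y0,y1=box
    hsv=cv2.cvtColor(im,cv2.COLOR_BGR2HSV)[y0:y1,x0:x1]; w=np.clip(200-hsv[...,1].astype(float),0,None)*(hsv[...,2]>130)
    vv,uu=np.mgrid[y0:y1,x0:x1]; p=[(w*uu).sum()/w.sum(),(w*vv).sum()/w.sum()]; c,d=ray(f,p); d=d[0]/np.linalg.norm(d[0]); M=np.eye(3)-np.outer(d,d); A.append(M); b.append(M@c); print(n,p,(w>0).sum())
X=np.linalg.lstsq(np.vstack(A),np.hstack(b),rcond=None)[0]; print("dot",X, np.linalg.norm(X[:2]-AX))
E
```

```text
t 1.4 pos [ 0.4432 -0.1476  0.2312] yaw 9.2 tilt [ 3.e-04 -1.e-04 -1.e+00] F [0.23 0.26 0.04]
wz units total -0.0035854512291910723
shift units total [ 0.628 -1.     1.218]
top [np.float64(336.39358860195904), np.float64(207.37476148072764)] 288
side [np.float64(331.90423861852435), np.float64(175.70643642072213)] 11
dot [ 0.50756338 -0.09730662  0.06289252] 0.07294515117478265
```

>>> move_arm(
  plan=[
    [[0.2, -0.32, 0.15, 0, 0, 0, 1], [0.2, -0.32, 0.15, 0, 0, 0, 1], [0.228, -0.36, 0.15, 0, 0, 0, 1], [0, 0, 0.25, 0, 0, 0, 1], [0, 0, 0.25, 0, 0, 0, 1], [0, 0, 0.25, 0, 0, 0, 1], [0, 0, 0.1, 0, 0, 0, 1], [0, 0, 0.02, 0, 0, 0, 1], [0, 0, 0.0, 0, 0, 0, 1], [0, 0, 0, 0, 0, 0, 1]],
  ],
)

```text
time: 2.65
tool_pos: [0.4991, -0.0191, 0.0743]
tool_rot: [0.0, 0.997, 0.08, 0.001]
contact_force: [0.6, 0.3, 0.4]
gripper_width: -0.001
grasp_force: 0.0
```

>>> move_arm(
  plan=[
    [[0, 0, 0.01, 0, 0, 0, 1], [0, 0, 0.01, 0, 0, 0, 1], [0, 0, 0.01, 0, 0, 0, 1], [0, 0, 0.005, 0, 0, 0, 1], [0, 0, 0, 0, 0, 0, 1], [0, 0, 0, 0, 0, 0, 1], [0, 0, 0, 0, 0, 0, 1], [0, 0, 0, 0, 0, 0, 1], [0, 0, 0, 0, 0, 0, 1], [0, 0, 0, 0, 0, 0, 1]],
  ],
)

```text
time: 3.9
tool_pos: [0.4981, -0.0189, 0.0687]
tool_rot: [-0.0, 0.997, 0.08, -0.0]
contact_force: [0.2, -0.3, -0.4]
gripper_width: 0.001
grasp_force: 0.0
```

>>> move_arm(
  plan=[
    [[0, 0, 0.004, 0, 0, 0, 1], [0, 0, 0.004, 0, 0, 0, 1], [0, 0, 0.004, 0, 0, 0, 1], [0, 0, 0.004, 0, 0, 0, 1], [0, 0, 0, 0, 0, 0, 1], [0, 0, 0, 0, 0, 0, 1], [0, 0, 0, 0, 0, 0, 1], [0, 0, 0, 0, 0, 0, 1], [0, 0, 0, 0, 0, 0, 1], [0, 0, 0, 0, 0, 0, 1]],
  ],
)

```text
time: 5.15
tool_pos: [0.4981, -0.0189, 0.0668]
tool_rot: [0.0, 0.997, 0.08, 0.0]
contact_force: [-0.9, -0.8, -0.2]
gripper_width: 0.002
grasp_force: 0.0
```

>>> move_arm(
  plan=[
    [[0, 0, 0.004, 0, 0, 0, 1], [0, 0, 0.004, 0, 0, 0, 1], [0, 0, 0.004, 0, 0, 0, 1], [0, 0, 0.004, 0, 0, 0, 1], [0, 0, 0, 0, 0, 0, 1], [0, 0, 0, 0, 0, 0, 1], [0, 0, 0, 0, 0, 0, 1], [0, 0, 0, 0, 0, 0, 1], [0, 0, 0, 0, 0, 0, 1], [0, 0, 0, 0, 0, 0, 1]],
  ],
)

```text
time: 6.4
tool_pos: [0.4981, -0.0189, 0.0649]
tool_rot: [-0.0, 0.997, 0.08, -0.0]
contact_force: [-0.8, 0.1, 0.8]
gripper_width: -0.001
grasp_force: 0.0
```

>>> move_arm(
  plan=[
    [[0, 0, 0.004, 0, 0, 0, 1], [0, 0, 0.004, 0, 0, 0, 1], [0, 0, 0.004, 0, 0, 0, 1], [0, 0, 0.004, 0, 0, 0, 1], [0, 0, 0, 0, 0, 0, 1], [0, 0, 0, 0, 0, 0, 1], [0, 0, 0, 0, 0, 0, 1], [0, 0, 0, 0, 0, 0, 1], [0, 0, 0, 0, 0, 0, 1], [0, 0, 0, 0, 0, 0, 1]],
  ],
)

```text
time: 7.65
tool_pos: [0.4981, -0.0189, 0.0629]
tool_rot: [-0.0, 0.997, 0.08, -0.0]
contact_force: [0.6, 0.4, 0.9]
gripper_width: 0.0
grasp_force: 0.0
```

>>> move_arm(
  plan=[
    [[0, 0, 0.004, 0, 0, 0, 1], [0, 0, 0.004, 0, 0, 0, 1], [0, 0, 0.003, 0, 0, 0, 1], [0, 0, 0.002, 0, 0, 0, 1], [0, 0, 0, 0, 0, 0, 1], [0, 0, 0, 0, 0, 0, 1], [0, 0, 0, 0, 0, 0, 1], [0, 0, 0, 0, 0, 0, 1], [0, 0, 0, 0, 0, 0, 1], [0, 0, 0, 0, 0, 0, 1]],
  ],
)

```text
time: 8.9
tool_pos: [0.4981, -0.0189, 0.0614]
tool_rot: [0.0, 0.997, 0.08, -0.0]
contact_force: [0.2, 0.4, -0.2]
gripper_width: -0.003
grasp_force: 0.0
```

>>> move_arm(
  plan=[
    [[0, 0, 0.004, 0, 0, 0, 1], [0, 0, 0.004, 0, 0, 0, 1], [0, 0, 0.003, 0, 0, 0, 1], [0, 0, 0.003, 0, 0, 0, 1], [0, 0, 0, 0, 0, 0, 1], [0, 0, 0, 0, 0, 0, 1], [0, 0, 0, 0, 0, 0, 1], [0, 0, 0, 0, 0, 0, 1], [0, 0, 0, 0, 0, 0, 1], [0, 0, 0, 0, 0, 0, 1]],
  ],
)

```text
time: 10.15
tool_pos: [0.4981, -0.0189, 0.0597]
tool_rot: [-0.0, 0.997, 0.08, -0.0]
contact_force: [-2.2, 1.0, 3.2]
gripper_width: 0.001
grasp_force: 1.4
```

Touch: the force rose to 3.2 N at z = 0.0597, so the face is near 60.2 mm. I'll press about 1 mm more and drag 76° along the arc.

>>> move_arm(
  plan=[
    [[0, 0, 0.008, 0, 0, 0, 1], [-0.037, 0.056, 0, 0, 0, 0, 1], [-0.045, 0.091, 0, 0, 0, 0, 1], [-0.033, 0.113, 0, 0, 0, 0, 1], [-0.012, 0.128, 0, 0, 0, 0, 1], [0.014, 0.128, 0, 0, 0, 0, 1], [0.035, 0.113, 0, 0, 0, 0, 1], [0.046, 0.09, 0, 0, 0, 0, 1], [0.052, 0.073, 0, 0, 0, 0, 1], [0, 0, 0, 0, 0, 0, 1]],
  ],
)

```text
time: 11.4
tool_pos: [0.5163, -0.1141, 0.0589]
tool_rot: [0.001, 0.997, 0.08, 0.0]
contact_force: [-1.0, -1.6, 4.6]
gripper_width: 0.001
grasp_force: 2.4
```

```bash
cat >> h.py <<'E'
def dot(f,z=.060):
    "white dot within blue on wheel: frame polar"
    im=f["pixels"]; hsv=cv2.cvtColor(im,cv2.COLOR_BGR2HSV)
    vv,uu=np.mgrid[:400,:640]; W=onz(f,np.c_[uu.ravel(),vv.ravel()],z)[:,:2].reshape(400,640,2)-AX
    r=np.hypot(W[...,0],W[...,1]); a=np.degrees(np.arctan2(W[...,1],W[...,0])-YAW)%360
    blue=(hsv[...,0]>105)&(hsv[...,0]<130)&(hsv[...,1]>150)&(r<.1)&(r>.03)
    for lo in range(0,360,10): pass
    hist=np.histogram(a[blue],36,(0,360))[0]; print("blue deg hist",{i*10:int(h) for i,h in enumerate(hist) if h>3})
    b=cv2.dilate(blue.astype(np.uint8),np.ones((5,5))); wh=(hsv[...,1]<150)&(hsv[...,2]>100)&(abs(r-.074)<.008)&(b>0)
    k,l,s,ce=cv2.connectedComponentsWithStats(wh.astype(np.uint8))
    for i in range(1,k):
        if s[i,4]>=3:
            q=onz(f,ce[i],z)[0,:2]-AX; print("white",ce[i].round(1),s[i,4],"r",np.linalg.norm(q).round(4),"frame deg",(np.degrees(np.arctan2(q[1],q[0])-YAW)%360).round(1))
E
python3 - <<'E'
from h import *
go([.5,0,.1])
for n in("top","side"): f=manip.grab_frame(n); print(n); dot(f); cv2.imwrite(f"pics/{n}1.png",f["pixels"])
E
```

```text
t 11.4 pos [ 0.5163 -0.1141  0.0589] yaw 9.17 tilt [ 3.0e-04 -1.7e-03 -1.0e+00] F [-0.96 -1.6   4.61]
shift units total [ 0.017 -0.96  -0.344]
top
blue deg hist {}
side
blue deg hist {240: 48, 250: 100, 260: 101, 270: 86, 280: 18}
white [296.5 168.4] 13 r 0.0745 frame deg 280.6
white [315.7 169. ] 3 r 0.0711 frame deg 244.4
```

>>> move_arm(
  plan=[
    [[0, 0, -0.05, 0, 0, 0, 1], [0, 0, -0.05, 0, 0, 0, 1], [0, -0.1, 0, 0, 0, 0, 1], [0, -0.21, 0, 0, 0, 0, 1], [0, -0.22, 0, 0, 0, 0, 1], [0, -0.21, 0, 0, 0, 0, 1], [0, -0.1, 0, 0, 0, 0, 1], [0, 0, 0.05, 0, 0, 0, 1], [0, 0, 0.03, 0, 0, 0, 1], [0, 0, 0, 0, 0, 0, 1]],
  ],
)

```text
time: 12.75
tool_pos: [0.4995, -0.0133, 0.0607]
tool_rot: [-0.0, 0.997, 0.08, -0.0]
contact_force: [-0.4, -0.4, 0.7]
gripper_width: -0.002
grasp_force: 0.1
```

```bash
python3 - <<'E'
from h import *
go([*fr(-.0598,.0501),.0590])
ims=[]
for n in("top","side"): f=manip.grab_frame(n); print(n); dot(f); 
x=f["pixels"][130:270,220:390]; cv2.imwrite("pics/s2.png",cv2.resize(x,None,fx=4,fy=4))
E
```

```text
t 12.75 pos [ 0.4995 -0.0133  0.0607] yaw 9.16 tilt [-7.e-04  2.e-04 -1.e+00] F [-0.44 -0.41  0.7 ]
shift units total [-0.     0.012  0.014]
top
blue deg hist {240: 44, 250: 109, 260: 106, 270: 91, 280: 28}
white [345.9 175.9] 28 r 0.0736 frame deg 281.1
white [346.7 193.6] 15 r 0.074 frame deg 242.8
side
blue deg hist {240: 46, 250: 100, 260: 101, 270: 86, 280: 18}
white [296.5 168.4] 13 r 0.0745 frame deg 280.6
```

View pics/s2.png

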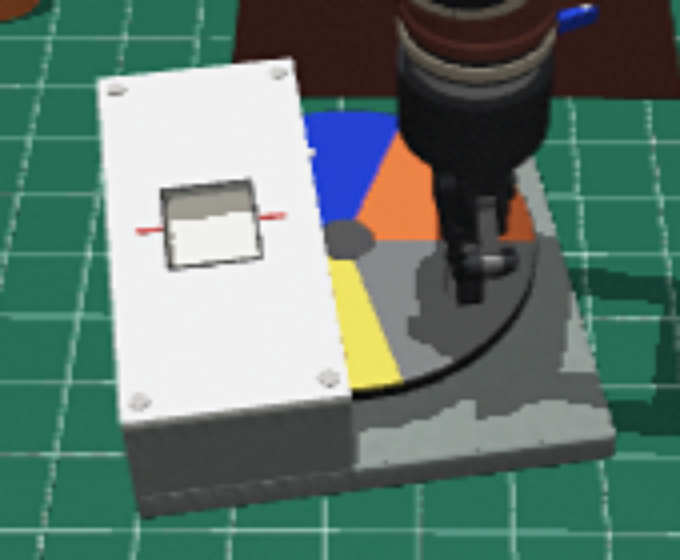

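The crop shows blue between the guard edge and orange, with the dot just beside the guard edge at crop (310,152), i.e. frame angle about 280.5°. White now fills the window. About 79.5° is left, so I'll do a second stroke.

>>> move_arm(
  plan=[
    [[0, 0, 0.017, 0, 0, 0, 1], [-0.042, 0.054, 0, 0, 0, 0, 1], [-0.052, 0.089, 0, 0, 0, 0, 1], [-0.044, 0.118, 0, 0, 0, 0, 1], [-0.021, 0.147, 0, 0, 0, 0, 1], [0.012, 0.148, 0, 0, 0, 0, 1], [0.036, 0.121, 0, 0, 0, 0, 1], [0.046, 0.092, 0, 0, 0, 0, 1], [0.053, 0.075, 0, 0, 0, 0, 1], [0, 0, 0, 0, 0, 0, 1]],
  ],
)

```text
time: 14.1
tool_pos: [0.5152, -0.1141, 0.0592]
tool_rot: [0.001, 0.997, 0.08, 0.0]
contact_force: [-0.6, -3.0, 4.2]
gripper_width: -0.0
grasp_force: 2.0
```

```bash
cat >> h.py <<'E'
def look(n,name,z=.060):
    f=manip.grab_frame(n); dot(f,z)
    p=proj(f,[[*fr(.074,0),.086]])[0]; print(n,"window px",p.round(1),"expected dot px",proj(f,[[*fr(.074,0),z]])[0].round(1))
    u,v=p.astype(int); cv2.imwrite(f"pics/{name}.png",cv2.resize(f["pixels"][max(v-45,0):v+45,max(u-60,0):u+60],None,fx=6,fy=6,interpolation=cv2.INTER_CUBIC)); return f
E
python3 - <<'E'
from h import *
go([*fr(-.075,0),.12])
look("side","s3")
E
```

```text
t 14.1 pos [ 0.5152 -0.1141  0.0592] yaw 9.21 tilt [ 7.0e-04 -1.5e-03 -1.0e+00] F [-0.59 -2.99  4.21]
shift units total [-0.122 -0.42  -0.507]
blue deg hist {270: 14, 280: 18, 310: 4, 320: 45, 330: 83, 340: 60}
white [296.3 168.4] 13 r 0.0747 frame deg 280.9
white [279.2 176.6] 9 r 0.0772 frame deg 317.1
white [283.4 176.8] 5 r 0.0688 frame deg 313.1
white [274.  189.5] 14 r 0.0733 frame deg 349.5
side window px [272.7 185.9] expected dot px [273.7 193.9]
```

View pics/s3.png

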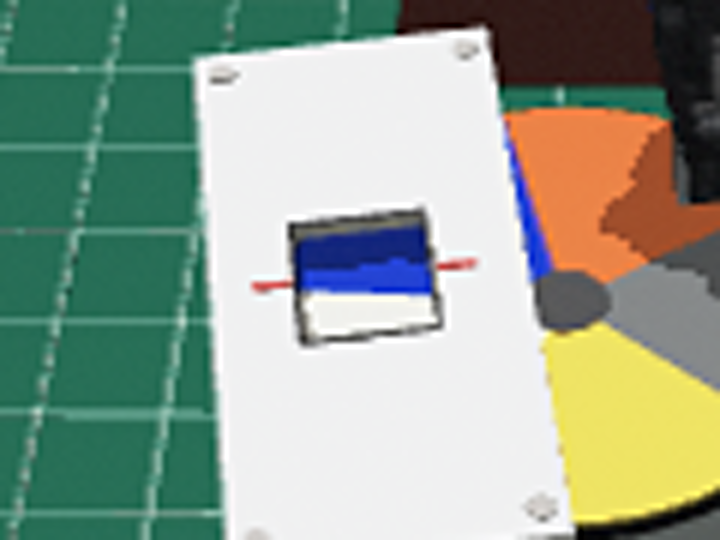

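The window shows blue over white, with the boundary at crop (365,292), so the dot is at about 313° and roughly 47° remain. The finger slipped because the press was only 4 N. I'll go back and press again, checking the force before dragging.

>>> move_arm(
  plan=[
    [[0, 0, -0.05, 0, 0, 0, 1], [0, 0, -0.05, 0, 0, 0, 1], [-0.02, -0.14, 0, 0, 0, 0, 1], [-0.023, -0.208, 0, 0, 0, 0, 1], [-0.023, -0.208, 0, 0, 0, 0, 1], [-0.02, -0.14, 0, 0, 0, 0, 1], [0, 0, 0.06, 0, 0, 0, 1], [0, 0, 0.03, 0, 0, 0, 1], [0, 0, 0.01, 0, 0, 0, 1], [0, 0, 0.0, 0, 0, 0, 1]],
  ],
)

```text
time: 15.4
tool_pos: [0.4909, -0.0326, 0.0593]
tool_rot: [-0.0, 0.997, 0.08, -0.0]
contact_force: [-2.1, 1.4, 3.7]
gripper_width: -0.003
grasp_force: 2.0
```

>>> move_arm(
  plan=[
    [[0, 0, 0.004, 0, 0, 0, 1], [0, 0, 0.004, 0, 0, 0, 1], [0, 0, 0, 0, 0, 0, 1], [0, 0, 0, 0, 0, 0, 1], [0, 0, 0, 0, 0, 0, 1], [0, 0, 0, 0, 0, 0, 1], [0, 0, 0, 0, 0, 0, 1], [0, 0, 0, 0, 0, 0, 1], [0, 0, 0, 0, 0, 0, 1], [0, 0, 0.0, 0, 0, 0, 1]],
  ],
)

```text
time: 16.65
tool_pos: [0.491, -0.0325, 0.0586]
tool_rot: [0.0, 0.997, 0.08, 0.0]
contact_force: [-2.4, 1.1, 5.4]
gripper_width: -0.002
grasp_force: 2.8
```

>>> move_arm(
  plan=[
    [[0, 0, 0.01, 0, 0, 0, 1], [-0.018, 0.042, 0, 0, 0, 0, 1], [-0.022, 0.065, 0, 0, 0, 0, 1], [-0.017, 0.078, 0, 0, 0, 0, 1], [-0.007, 0.08, 0, 0, 0, 0, 1], [0.003, 0.08, 0, 0, 0, 0, 1], [0.012, 0.079, 0, 0, 0, 0, 1], [0.015, 0.055, 0, 0, 0, 0, 1], [0.015, 0.043, 0, 0, 0, 0, 1], [0, 0, 0, 0, 0, 0, 1]],
  ],
)

```text
time: 17.9
tool_pos: [0.5001, -0.0953, 0.0582]
tool_rot: [0.001, 0.997, 0.08, 0.002]
contact_force: [-0.9, 0.6, 6.8]
gripper_width: 0.0
grasp_force: 3.2
```

```bash
python3 - <<'E'
from h import *
go([*fr(-.075,0),.12])
look("side","s4");look("top","t4")
E
```

```text
t 17.9 pos [ 0.5001 -0.0953  0.0582] yaw 9.18 tilt [ 0.0032 -0.0011 -1.    ] F [-0.87  0.6   6.78]
shift units total [-0.021 -0.245 -0.515]
blue deg hist {0: 32, 320: 34, 330: 83, 340: 85, 350: 90}
white [277.5 177.2] 4 r 0.0792 frame deg 320.0
white [272.8 193. ] 10 r 0.0758 frame deg 357.7
white [274.7 196.6] 13 r 0.073 frame deg 6.7
side window px [272.7 185.9] expected dot px [273.7 193.9]
blue deg hist {0: 72, 10: 63, 20: 5, 330: 14, 340: 67, 350: 64}
white [316.4 158.8] 16 r 0.0741 frame deg 358.6
white [328.  159.5] 14 r 0.0743 frame deg 334.1
white [305.2 162.8] 14 r 0.0743 frame deg 23.7
top window px [315.7 156.4] expected dot px [315.7 158.9]
```

View pics/s4.png

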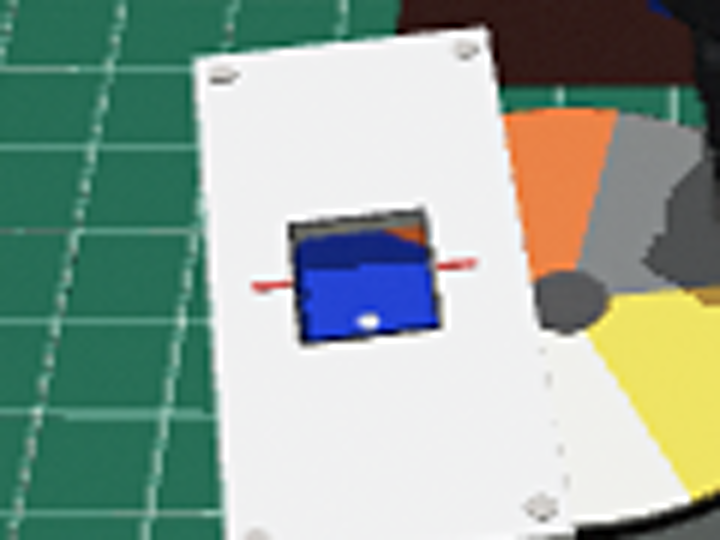

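The window is filled with blue and the dot is at crop (369,321), i.e. pixel (273.5,193.5) against an expected (273.7,193.9). It's off by about 1-2° at most. I'll lift off and measure sub-pixel.

>>> move_arm(
  plan=[
    [[0, 0, -0.02, 0, 0, 0, 1], [0, 0, -0.05, 0, 0, 0, 1], [0, 0, -0.1, 0, 0, 0, 1], [0, 0, -0.2, 0, 0, 0, 1], [0.2, -0.1, -0.2, 0, 0, 0, 1], [0.2, -0.1, -0.2, 0, 0, 0, 1], [0.2, -0.1, 0, 0, 0, 0, 1], [0, 0, 0, 0, 0, 0, 1], [0, 0, 0, 0, 0, 0, 1], [0, 0, 0, 0, 0, 0, 1]],
  ],
)

```text
time: 19.25
tool_pos: [0.563, -0.0478, 0.1488]
tool_rot: [-0.0, 0.997, 0.08, -0.001]
contact_force: [0.3, -0.8, 0.4]
gripper_width: -0.001
grasp_force: 0.0
```

```bash
cat > meas.py <<'E'
from h import *
def meas(n):
    f=manip.grab_frame(n); im=f["pixels"]; hsv=cv2.cvtColor(im,cv2.COLOR_BGR2HSV)
    e=proj(f,[[*fr(.074,0),.06]])[0]
    S=4 if n=="wrist" else 1
    # dot: centroid of un-blueness near expected
    u0,v0=e.round().astype(int); h=5*S; sub=im[max(v0-h,0):v0+h+1,max(u0-h,0):u0+h+1].astype(float)
    w=np.clip(sub[...,2]-90,0,None); vv,uu=np.mgrid[max(v0-h,0):max(v0-h,0)+sub.shape[0],max(u0-h,0):max(u0-h,0)+sub.shape[1]]
    p=np.array([(w*uu).sum(),(w*vv).sum()])/max(w.sum(),1)
    q=onz(f,p,.06)[0,:2]-AX; c,s=np.cos(YAW),np.sin(YAW)
    print(n,"exp",e.round(1),"dot",p.round(2),"n",(w>0).sum(),"frame mm",(1000*np.array([c*q[0]+s*q[1],c*q[1]-s*q[0]])).round(1))
    # window: contour of non-white region inside the guard
    g=(im.min(2)>150).astype(np.uint8); cs,hr=cv2.findContours(g,cv2.RETR_CCOMP,cv2.CHAIN_APPROX_NONE); pw=proj(f,[[*fr(.074,0),.086]])[0]
    for i,cc in enumerate(cs):
        if cv2.contourArea(cc)>100 and hr[0,i,3]>=0 and cv2.pointPolygonTest(cc,(float(pw[0]),float(pw[1])),False)>0:
            q=onz(f,cc.reshape(-1,2),.086)[:,:2]-AX; q=1000*np.c_[c*q[:,0]+s*q[:,1],c*q[:,1]-s*q[:,0]]
            m=cv2.minAreaRect(q.astype(np.float32)); print("  window frame mm",np.round(m[0],1),np.round(m[1],1),round(m[2],1))
    return f
for n in("top","side","wrist"): f=meas(n)
cv2.imwrite("pics/w5.png",f["pixels"])
go([.5147,-.2993,.12])
E
python3 meas.py
```

```text
top exp [315.7 158.9] dot [316.39 156.94] n 104 frame mm [79.1 -2.6]
side exp [273.7 193.9] dot [274.22 197.01] n 49 frame mm [73.6  9.6]
  window frame mm [75.2 -1.4] [68.7 83.6] 90.0
wrist exp [338.5  88.7] dot [341.93  90.18] n 154 frame mm [73.1 -2.2]
  window frame mm [72.8 -0.7] [82.7 63.6] 0.1
t 19.4 pos [ 0.5634 -0.0478  0.1491] yaw 9.17 tilt [-4.e-04  0.e+00 -1.e+00] F [-1.01  0.02  0.1 ]
shift units total [-0.735  2.005  0.243]
```

View pics/w5.png

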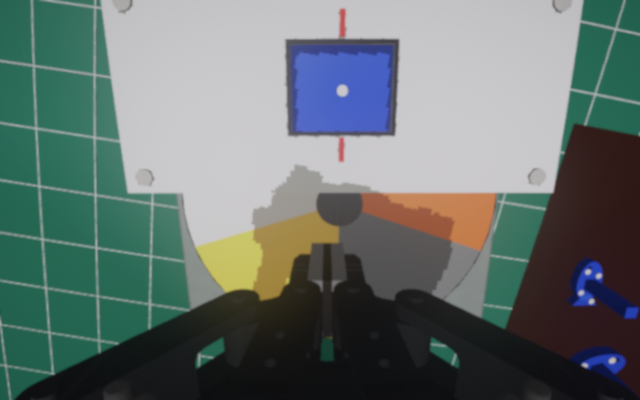

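The wrist view shows the window at (287–398, 40–135) filled with blue. The dot is at (342,90), in line with both red ticks at x≈342. Allowing for parallax it is within about 1.2 mm of the middle, so the wheel is good and the hand is off. Now on to the blue fish.

>>> move_arm(
  plan=[
    [[-0.1, 0.15, 0, 0, 0, 0, 0.4], [-0.2, 0.33, 0, 0, 0, 0, 0.4], [-0.2, 0.33, 0, 0, 0, 0, 0.4], [-0.2, 0.33, 0, 0, 0, 0, 0.4], [-0.2, 0.33, 0, 0, 0, 0, 0.4], [-0.2, 0.33, 0, 0, 0, 0, 0.4], [-0.135, 0.2, 0, 0, 0, 0, 0.4], [0, 0, 0, 0, 0, 0, 0.4], [0, 0, 0, 0, 0, 0, 0.4], [0, 0, 0, 0, 0, 0, 0.4]],
  ],
)

```text
time: 20.65
tool_pos: [0.4564, -0.3071, 0.1493]
tool_rot: [-0.0, 0.997, 0.081, 0.0]
contact_force: [-0.7, 0.5, -0.4]
gripper_width: 0.6
grasp_force: 0.0
```

```bash
cat > fish.py <<'E'
from h import *
import sys
f=manip.grab_frame("wrist"); im=f["pixels"]; hsv=cv2.cvtColor(im,cv2.COLOR_BGR2HSV)
cv2.imwrite(f"pics/{sys.argv[1]}.png",im)
m=((hsv[...,0]>105)&(hsv[...,0]<130)&(hsv[...,1]>150)&(hsv[...,2]>40)).astype(np.uint8)
m=cv2.morphologyEx(m,cv2.MORPH_CLOSE,np.ones((7,7)))
k,l,s,ce=cv2.connectedComponentsWithStats(m)
for i in range(1,k):
    if s[i,4]>300: print(ce[i].round(0),s[i].tolist(),"z0:",onz(f,ce[i],.01)[0].round(4))
print("expected px",proj(f,[[.5147,-.2993,.01],[.5147,-.2993,.058]]).round(0).tolist())
go([.5147,-.2993,.12])
E
python3 fish.py w6
```

```text
[454. 120.] [420, 100, 68, 39, 1796] z0: [ 0.5275 -0.3968  0.01  ]
[357. 232.] [319, 206, 71, 64, 2200] z0: [ 0.4227 -0.3383  0.01  ]
expected px [[329.0, 115.0], [330.0, 117.0]]
t 20.7 pos [ 0.4564 -0.3071  0.1493] yaw 9.29 tilt [ 0.e+00  2.e-04 -1.e+00] F [ 0.77 -0.37  0.7 ]
shift units total [0.49  0.014 0.244]
```

View pics/w6.png

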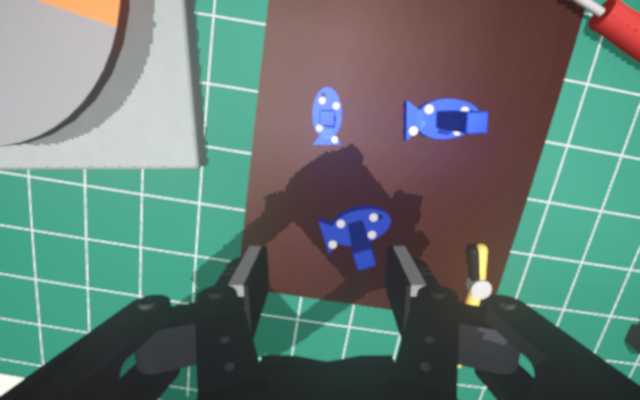

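The wrist view shows the small fish at (327,116), nose up, with its sprue top at (328,118). It lies almost along the tool's x axis. The larger blanks are at (447,120) and (358,232). One refinement, then the grasp.

```bash
python3 - <<'E'
from h import *
f=manip.grab_frame("wrist"); im=f["pixels"]; hsv=cv2.cvtColor(im,cv2.COLOR_BGR2HSV)
m=np.zeros((400,640),np.uint8); s=np.s_[80:155,300:352]
m[s]=((hsv[s][...,0]>100)&(hsv[s][...,0]<130)&(hsv[s][...,2]>90)|(im[s].min(2)>140))
m=cv2.morphologyEx(m,cv2.MORPH_CLOSE,np.ones((5,5))); m=cv2.morphologyEx(m,cv2.MORPH_OPEN,np.ones((3,3)))
c=max(cv2.findContours(m,cv2.RETR_EXTERNAL,cv2.CHAIN_APPROX_NONE)[0],key=cv2.contourArea)
w=onz(f,c.reshape(-1,2),.009)[:,:2]*1000; print("foot",cv2.minAreaRect(w.astype(np.float32)))
p=np.argwhere(m)[:,::-1]; q=onz(f,p,.009)[:,:2]*1000; ev,V=np.linalg.eigh(np.cov(q.T)); print("mean",q.mean(0),"axis deg",np.degrees(np.arctan2(V[1,1],V[0,1])))
sp=onz(f,[328,118],.058)[0]; print("sprue",sp)
go([sp[0],sp[1],.033],np.radians(9.3))
x=cv2.resize(im[80:155,290:365],None,fx=7,fy=7,interpolation=cv2.INTER_CUBIC); cv2.imwrite("pics/w6c.png",x)
E
```

```text
foot ((513.7808837890625, -297.6291198730469), (45.177734375, 23.62282371520996), 9.295853614807129)
mean [ 512.97320752 -297.54540787] axis deg -170.778383135782
sprue [ 0.51400042 -0.29824578  0.058     ]
t 20.75 pos [ 0.4564 -0.3072  0.1493] yaw 9.29 tilt [ 0.e+00  1.e-04 -1.e+00] F [0.54 0.97 0.59]
wz units total -0.0010064690614427128
shift units total [0.486 0.004 0.969]
```

View pics/w6c.png

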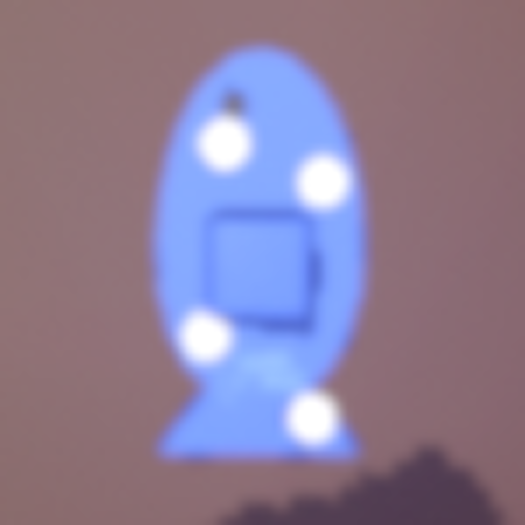

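The footprint measures 45×24 mm (44×23 expected) at (513.8, -297.6), with the sprue centred on it and yaw 9.3°. Grasping now, with the fingertips at 33 mm.

>>> move_arm(
  plan=[
    [[0.24, 0, 0.1, 0, 0, 0, 0.4], [0.246, 0, 0.1, 0, 0, 0, 0.4], [0, 0, 0.2, 0, 0, 0, 0.4], [0, 0, 0.3, 0, 0, 0, 0.4], [0, 0, 0.2, 0, 0, 0, 0.4], [0, 0, 0.069, 0, 0, 0, 0.4], [0, 0, 0, 0, 0, 0, 1], [0, 0, 0, 0, 0, 0, 1], [0, 0, 0, 0, 0, 0, 1], [0, 0, 0, 0, 0, 0, 1]],
  ],
)

```text
time: 22.0
tool_pos: [0.5143, -0.2992, 0.0343]
tool_rot: [0.001, 0.997, 0.08, 0.001]
contact_force: [0.5, -0.9, 3.2]
gripper_width: 0.103
grasp_force: 59.8
```

>>> move_arm(
  plan=[
    [[0, 0, -0.05, 0, 0, 0, 1], [0, 0, -0.2, 0, 0, 0, 1], [0, 0, -0.35, 0, 0, 0, 1], [0, 0, -0.35, 0, 0, -0.7, 1], [0, 0, -0.25, 0, 0, -1, 1], [0, 0, -0.1, 0, 0, -1, 1], [0, 0, 0, 0, 0, -1, 1], [0, 0, 0, 0, 0, -1, 1], [0, 0, 0, 0, 0, -1, 1], [0, 0, 0, 0, 0, -1, 1]],
  ],
)

```text
time: 23.25
tool_pos: [0.5134, -0.2986, 0.1893]
tool_rot: [-0.0, 0.834, 0.552, -0.0]
contact_force: [0.4, -0.1, 0.8]
gripper_width: 0.099
grasp_force: 59.5
```

```bash
python3 - <<'E'
from h import *
go([*fr(.074,0),.125],YAW+np.pi/2)
E
```

```text
t 23.25 pos [ 0.5134 -0.2986  0.1893] yaw 67.08 tilt [-1.e-04  0.e+00 -1.e+00] F [ 0.38 -0.13  0.76]
wz units total -3.741145231947953
shift units total [1.936 1.381 0.535]
```

>>> move_arm(
  plan=[
    [[0, 0, 0, 0, 0, -1, 1], [0, 0, 0, 0, 0, -1, 1], [0, 0, 0, 0, 0, -0.94, 1], [0, 0, 0, 0, 0, -0.8, 1], [0.323, 0.23, 0, 0, 0, 0, 1], [0.37, 0.264, 0, 0, 0, 0, 1], [0.37, 0.264, 0, 0, 0, 0, 1], [0.37, 0.264, 0, 0, 0, 0, 1], [0.323, 0.23, 0, 0, 0, 0, 1], [0.18, 0.129, 0, 0, 0, 0, 1]],
  ],
)

```text
time: 24.5
tool_pos: [0.6418, -0.0411, 0.1893]
tool_rot: [-0.0, 0.649, 0.761, 0.0]
contact_force: [0.9, -1.2, -0.4]
gripper_width: 0.1
grasp_force: 59.5
```

```bash
python3 - <<'E'
from h import *
f=manip.grab_frame("side"); 
x=f["pixels"][90:250,200:400]; cv2.imwrite("pics/s7.png",cv2.resize(x,None,fx=4,fy=3.75))
go([*fr(.074,0),.100],YAW+np.pi/2)
E
```

```text
t 24.55 pos [ 0.6425 -0.039   0.1892] yaw 99.14 tilt [ 0.001   0.0022 -1.    ] F [-0.53  1.5  -0.44]
wz units total -0.010134773506689973
shift units total [-0.029 -0.029  0.743]
```

View pics/s7.png

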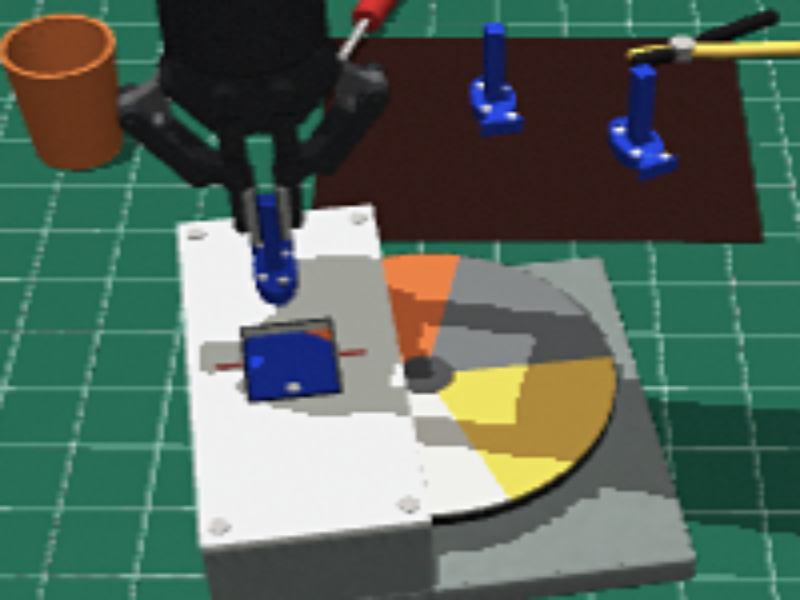

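The fish hangs upright and level in the grip over the guard, and the dot is still mid-window at crop (292,386). I'll centre it and lower to just above the face.

>>> move_arm(
  plan=[
    [[-0.029, -0.029, 0, 0, 0, 0, 1], [0, 0, 0.1, 0, 0, 0, 1], [0, 0, 0.2, 0, 0, 0, 1], [0, 0, 0.2, 0, 0, 0, 1], [0, 0, 0.15, 0, 0, 0, 1], [0, 0, 0.08, 0, 0, 0, 1], [0, 0, 0.02, 0, 0, 0, 1], [0, 0, 0, 0, 0, 0, 1], [0, 0, 0, 0, 0, 0, 1], [0, 0, 0, 0, 0, 0, 1]],
  ],
)

```text
time: 25.8
tool_pos: [0.6388, -0.0474, 0.0999]
tool_rot: [0.001, 0.65, 0.76, 0.0]
contact_force: [0.3, -0.6, -1.2]
gripper_width: 0.1
grasp_force: 59.5
```

```bash
python3 - <<'E'
from h import *
go([*fr(.074,0),.094],YAW+np.pi/2)
E
```

```text
t 25.8 pos [ 0.6388 -0.0474  0.0999] yaw 98.95 tilt [ 1.3e-03 -2.0e-04 -1.0e+00] F [ 0.35 -0.57 -1.24]
wz units total -0.033092010864711106
shift units total [0.037 0.014 0.049]
```

>>> move_arm(
  plan=[
    [[0.017, 0.006, 0, 0, 0, 0, 1], [0.018, 0.006, 0, 0, 0, 0, 1], [0, 0, 0, 0, 0, 0, 1], [0, 0, 0.01, 0, 0, 0, 1], [0, 0, 0.01, 0, 0, 0, 1], [0, 0, 0.01, 0, 0, 0, 1], [0, 0, 0, 0, 0, 0, 1], [0, 0, 0, 0, 0, 0, 1], [0, 0, 0, 0, 0, 0, 1], [0, 0, 0, 0, 0, 0, 1]],
  ],
)

```text
time: 27.05
tool_pos: [0.6391, -0.043, 0.0955]
tool_rot: [0.0, 0.65, 0.76, 0.0]
contact_force: [-0.9, -0.3, -1.1]
gripper_width: 0.098
grasp_force: 59.5
```

>>> move_arm(
  plan=[
    [[0, 0, 0.003, 0, 0, 0, 1], [0, 0, 0.003, 0, 0, 0, 1], [0, 0, 0.003, 0, 0, 0, 1], [0, 0, 0.002, 0, 0, 0, 1], [0, 0, 0, 0, 0, 0, 1], [0, 0, 0, 0, 0, 0, 1], [0, 0, 0, 0, 0, 0, 1], [0, 0, 0, 0, 0, 0, 1], [0, 0, 0, 0, 0, 0, 1], [0, 0, 0, 0, 0, 0, 1]],
  ],
)

```text
time: 28.3
tool_pos: [0.6392, -0.0431, 0.0943]
tool_rot: [0.0, 0.65, 0.76, 0.0]
contact_force: [-0.1, 0.0, 2.4]
gripper_width: 0.1
grasp_force: 59.7
```

Contact at 2.4 N, so the fish is resting on the face. Release and retreat straight up.

>>> move_arm(
  plan=[
    [[0, 0, 0, 0, 0, 0, 0.6], [0, 0, 0, 0, 0, 0, 0.6], [0, 0, 0, 0, 0, 0, 0.6], [0, 0, 0, 0, 0, 0, 0.6], [0, 0, 0, 0, 0, 0, 0.6], [0, 0, -0.05, 0, 0, 0, 0.6], [0, 0, -0.15, 0, 0, 0, 0.6], [0, 0, -0.25, 0, 0, 0, 0.6], [0, 0, -0.3, 0, 0, 0, 0.6], [0, 0, -0.3, 0, 0, 0, 0.6]],
  ],
)

```text
time: 29.55
tool_pos: [0.6393, -0.0431, 0.2231]
tool_rot: [0.001, 0.65, 0.76, 0.0]
contact_force: [-0.2, 0.3, -0.6]
gripper_width: 0.395
grasp_force: 0.0
```

>>> move_arm(
  plan=[
    [[0, 0, 0, 0, 0, 0, 0.6], [0, 0.3, 0, 0, 0, 0, 0.6], [0, 0.4, 0, 0, 0, 0, 0.6], [0, 0.4, 0, 0, 0, 0, 0.6], [0, 0.3, 0, 0, 0, 0, 0.6], [0, 0, 0, 0, 0, 0, 0.6], [0, 0, 0, 0, 0, 0, 0.6], [0, 0, 0, 0, 0, 0, 0.6], [0, 0, 0, 0, 0, 0, 0.6], [0, 0, 0, 0, 0, 0, 0.6]],
  ],
)

```text
time: 30.8
tool_pos: [0.8047, -0.0171, 0.2207]
tool_rot: [0.0, 0.65, 0.76, 0.0]
contact_force: [0.6, 0.3, -0.5]
gripper_width: 0.399
grasp_force: 0.0
```

```bash
python3 - <<'E'
from h import *
go([.5,0,.1])
o=[]
for n in("top","side"):
    f=manip.grab_frame(n); u,v=proj(f,[[*fr(.074,0),.086]])[0].astype(int)
    o.append(cv2.resize(f["pixels"][v-40:v+40,u-50:u+50],None,fx=4,fy=5,interpolation=cv2.INTER_CUBIC))
cv2.imwrite("pics/end.png",np.hstack(o))
E
```

```text
t 30.8 pos [ 0.8047 -0.0171  0.2207] yaw 98.93 tilt [ 5.e-04 -1.e-04 -1.e+00] F [ 0.61  0.27 -0.52]
shift units total [ 0.535 -2.487  1.005]
```

View pics/end.png

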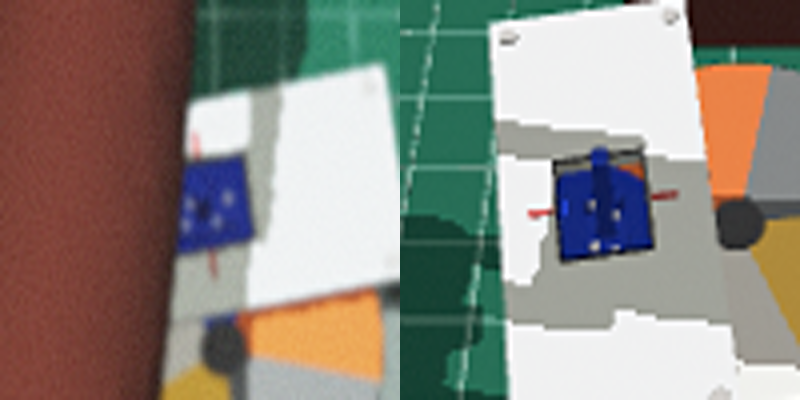

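The end view shows the fish flat and centred in the window with its sprue upright, and blue all round it. One quick numeric check that the wheel hasn't turned, using the orange/grey edge, which should be near frame 250.5°.

```bash
python3 - <<'E'
from h import *
f=manip.grab_frame("side"); im=f["pixels"]; h=cv2.cvtColor(im,cv2.COLOR_BGR2HSV)
vv,uu=np.mgrid[:400,:640]; W=onz(f,np.c_[uu.ravel(),vv.ravel()],.06)[:,:2].reshape(400,640,2)-AX
r=np.hypot(*np.moveaxis(W,2,0)); a=np.degrees(np.arctan2(W[...,1],W[...,0])-YAW)%360
z=(r>.06)&(r<.1)&(a>235)&(a<275); o=z&(h[...,0]<17)&(h[...,1]>120)
for k in range(236,262,2):
    s=z&(a>=k)&(a<k+2); print(k,round(o[s].mean(),2),end="; ")
E
```

```text
236 0.0; 238 0.0; 240 0.0; 242 0.0; 244 0.0; 246 0.0; 248 0.0; 250 0.0; 252 0.93; 254 1.0; 256 1.0; 258 1.0; 260 1.0;
```

The edge is at about 252°, so the blue sector is centred to within about 1° and did not shift. Handing in.

```bash
python3 -c "
from plant import manip; print(manip.job_done())"
```

```text
the job is handed in; nothing more can be done
None
```

I turned the wheel until blue filled the window with the dot at its middle (within about 1°), set the small blue fish flat on it through the window, and handed the job in at about 31 s; the highest force I read on the wheel was 6.8 N, checked only between moves.

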